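# Empty tin through the sprung flap

### The job

Clear the empty square spice tin into the wooden recycling caddy without picking it up: push the caddy's self-closing flap open with one finger and, while that finger keeps it open, push the tin along the landing with the other finger until it drops into the bay. Then take the hand away so that the flap swings fully shut. Do not shove the flap open with the tin, do not lift the tin, and leave the salt shaker, the matchbox and the tea light where they are.

Things in the scene. Friction and masses are not known exactly. Their poses are not given: they have to be found in the camera images.
- caddy: Fixed wooden caddy, 292 x 123 mm. Origin: on the worktop, at the threshold (shut flap's plane). +x runs inward (push direction), +y left, z up. x = -130 to 3 mm: flat landing, top z = 70, with an 8 mm curb at right (inner face y = -46), none at left. Beyond it: drop bay, floor z = 6, no roof or lintel; walls 110 mm high, inner faces y = 61 and -46, back wall's at x = 154.
- threshold (a point): Middle of the tin's lane on the landing, at the threshold (x = 0, y = -21, z = 70 mm in the caddy's frame). The tin falls soon after its centre passes here. A 4 mm wide, 10 mm high guide rail (y = 4 to 8 mm) runs along the landing. Right of it: the tin's lane (y = -46 to 4 mm). Left of it: a free lane (y = 8 to 61 mm) for the finger that opens the flap.
- flap_angle (a joint): Flap angle about its vertical hinge pin at x = 0, y = 58.5 mm in the caddy's frame (left end of the threshold). 0 = shut across both lanes; grows as it is pushed inward (+x of the caddy), stop at 1.5 rad, along the left wall. It cannot open outward. A spring shuts it in under half a second: closing torque 0.07 N m when shut, 0.22 N m when fully open.
- flap: Aluminium flap, 4 mm thick (6 mm bead at the free edge), 103 mm long from the hinge pin, z = 80 to 110 mm above the worktop. Origin on the hinge pin, 70 mm above the worktop; the leaf runs along its own -y; own +x faces into the bay when shut. Push it 25 to 45 mm from the pin: nearer, the finger jams it on its stop; more than 90 mm past the threshold it slips off the end.
- flap_edge (a point): Middle of the flap's free edge, 103 mm from the hinge pin, 95 mm above the worktop.
- tin: Square steel spice tin, 44 x 44 mm, 42 mm tall, about 0.06 kg, closed lid. It stands upright and square (within 0.06 rad) in the tin's lane on the landing, its centre 50 to 95 mm outward of the threshold. Origin: centre of its underside; z up.
- salt_shaker: Salt shaker, diameter 44 mm, 90 mm tall, loose, standing on the worktop beyond the caddy's back wall. Bystander. Origin: centre of its underside.
- matchbox: Matchbox, 51 x 64 x 15 mm, loose, lying on the worktop to the right of the bay. Bystander. Origin: centre of its underside.
- tea_light: Tea light, diameter 38 mm, 15 mm tall, loose, on the worktop to the right of the landing. Bystander. Origin: centre of its underside.

How it is judged:
By the outcome, as a careful person would: the job done as asked, in the order asked, and still so for the second after the job is handed in, with the robot touching nothing.
It also fails if it takes over 32 s, if anything falls off the work surface, if the arm or the gripper's body presses on something with over 40 N, if the wrist force passes 120 N, or if a joint passes its speed limit or range.

### The arm

A 6-joint arm with a two-finger parallel gripper is mounted at the origin on a cart in front of the work surface, level with it; the furniture and walls round the work are solid. World frame = base frame: x ahead of the robot, y to its left, z up, the work surface at z = 0. Lengths are in m, angles in rad, forces in N, time in s.
With the tool pointing down it reaches from about 0.25 to 0.725 m from the base axis. Payload 4 kg.
Tool frame: the origin (TCP) lies midway between the tips of the shut fingers; the grasp point (between the pads) lies 19 mm behind it; z points along the fingers, y is the line along which they close (so a half turn about z gives the same grasp; the last joint's range is limited). The gripper opens to 85 mm and grips with 20 to 120 N. Pads are 22 mm wide; open, the fingers measure 114 mm over their backs; the gripper's body (76 mm by 85 mm) begins 54 mm behind the grasp point. The pads swing forward as they close: fully open they stand 13 mm farther back than shut.
Start: joints at [1.127, 0.241, 0.005, 1.335, 0, 1.571], TCP at [0.215, 0.452, 0.231] pointing down, gripper open.
Joint ranges: [-2.72, 2.72], [-1.05, 1.87], [-1.09, 1.28], [-1.99, 2.15], [-1.42, 1.44], [-3.14, 3.14]. Speed limits (rad/s): [2.79, 2.79, 3.14, 3.14, 3.14, 3.14].

### API

Orientations are given as a unit quaternion [x, y, z, w].
In Python, from workcell import get_obs, camera, job_done, silhouettes gives the robot as it stands. The module is installed in compiled form; this text tells all that it offers.
- The arm moves only by the tool drive_tool, never from a script. Its argument "increments" is a list of rows, each a list of 3 entries, a list of its own where there are three numbers: the shift along the world's x, y, z in mm, then the turn, a rotation vector about the world's x, y, z in degrees, then the opening, from 0 (shut) to 1 (fully open). A call has 1 to 8 rows; each row shifts and turns the commanded pose from where the row before left it; what a row does not reach is not made up. A row lasts 1/12 s, in which the tool goes at most 41.7 mm and 7.16 degrees, less where a joint would pass 70% of its speed; a pose out of reach is approached as far as the arm can. A call is refused whole if a number of a shift passes 41.7 or a number of a turn 7.16, either way. A call with a gripper value outside its range is refused whole. The fingers move at their own pace and stop on an object; the grip force is fixed at half the most. Time passes only in rows, so rows that do not move let the fingers close. It gives the time, the measured TCP pose, the force, the opening and the grip force at its end, in the units of the state.
- get_obs(): the state, without advancing time (a new reading comes with each control period).
- camera(name): name is "side" or "top"; returns a dict with "image" (384x512x3 uint8, red, green, blue), "K" (3x3 intrinsics, pixels), "view" (4x4, takes a point from world to camera coordinates). Camera axes: x right, y down, z forward; pixel columns grow to the right and rows downward; lengths in m; the calibration is good to about 2 mm. A picture is of the moment at which its call begins. There is no depth.
- job_done(): hands the job in; it is judged then, once.
Trained networks look in a picture, given as the dict that the camera call returned (one of the last four; its "shot" number tells which), for a name from the list of things; names that differ only in an ending like _2 or _b are one class to them, and where a whole thing is asked for, a point or a joint stands for the part that bears it (a point fixed in the world has none). Each returns a list of dicts, best first, with "conf" (0 to 1); they miss things now and then, are a little off and sometimes report something else, mostly with a low value. They report only what shows in the picture. A call takes as long as a camera call.
- silhouettes(query, picture): "region" (384x512 bool, what is visible of it) and "bbox" ([left, top, right, bottom] in pixels, round what is visible of it).
The state is a dict: "clock": time; "joint_pos": joint angles; "joint_vel": joint speeds; "tau": joint torques, N m; "eef_pos": TCP position; "tool_rot": TCP orientation; "ft_force": force on the tool from outside, world axes, zero at the start; "ft_torque": the same for the moment, N m; "grip_width": finger opening in m; "grasp_force": force on a finger pad.
Only numpy, scipy, OpenCV 4.12 (cv2) and the standard library are available. Lean on these libraries where they do the work, as an engineer would, in place of code of your own. Each camera call takes 0.05 s, during which the arm holds its last target. There are 200 camera calls.

## Working session

There is one attempt and no reset: what is moved stays moved. The work goes in short steps, Python scripts to look and compute and a tool call to move; the robot and the scene stay as the last step left them, time stands still between calls to the robot, and variables do not carry over. Pictures are saved under pics/ and viewed, at most 10 in all, crops included, and the job is handed in when it is done.

Besides the shell and the picture viewer there is one more tool, called as name(argument=value, ...) on one line, values as JSON. drive_tool: Moves the arm, as the interface text tells. Its arguments: {"type":"object","properties":{"increments":{"type":"array"}},"required":["increments"]}

```bash
mkdir -p pics
cat > h.py <<'E'
import numpy as np,cv2
from workcell import get_obs,camera,job_done,silhouettes
def ray(p,uv):
    K,V=np.array(p["K"]),np.array(p["view"]);R,t=V[:3,:3],V[:3,3]
    d=R.T@np.linalg.inv(K)@np.array([uv[0],uv[1],1.]);return -R.T@t,d
def atz(p,uv,z):
    c,d=ray(p,uv);return c+d*(z-c[2])/d[2]
def proj(p,X):
    K,V=np.array(p["K"]),np.array(p["view"]);c=V[:3,:3]@np.array(X)+V[:3,3];q=K@c;return q[:2]/q[2]
def save(p,n): cv2.imwrite(f"pics/{n}.png",cv2.cvtColor(p["image"],cv2.COLOR_RGB2BGR))
E
python3 - <<'E'
from h import *
np.set_printoptions(precision=4,suppress=True)
for n in("top","side"):
    p=camera(n);save(p,n+"0")
    print(n,"cam",ray(p,(256,192))[0],p["K"][0][0],"\n",np.array(p["view"]))
    for q in("caddy","flap","tin","salt_shaker","matchbox","tea_light"):
        for s in silhouettes(q,p)[:2]:
            m=s["region"].astype(np.uint8);c=cv2.findContours(m,0,2)[0];c=max(c,key=cv2.contourArea)
            print(q,round(s["conf"],2),s["bbox"],cv2.minAreaRect(c))
print(get_obs())
E
```

```text
top cam [0.5039 0.0781 0.9505] 451.1351165841306 
 [[ 0.0263 -0.9996  0.0129  0.0525]
 [-0.9993 -0.0267 -0.0262  0.5306]
 [ 0.0266 -0.0122 -0.9996  0.9376]
 [ 0.      0.      0.      1.    ]]
caddy 0.93 [184.2, 166.9, 346.7, 254.7] ((264.1033630371094, 210.49942016601562), (67.41905975341797, 155.668701171875), 80.21759033203125)
flap 0.66 [268.3, 181.6, 282.8, 238.6] ((275.3265686035156, 209.37283325195312), (53.75221633911133, 4.789802074432373), 81.25383758544922)
tin 0.72 [304.9, 170.8, 332.7, 198.3] ((318.3900146484375, 185.26651000976562), (23.685026168823242, 25.81123924255371), 81.46923065185547)
salt_shaker 0.83 [160.3, 204.6, 184.3, 224.4] ((171.0, 213.5), (19.0, 24.0), 90.0)
matchbox 0.84 [202.3, 144.8, 223.9, 172.3] ((214.94097900390625, 158.755615234375), (17.014371871948242, 27.13304901123047), 12.994616508483887)
matchbox 0.37 [265.6, 181.4, 279.9, 236.8] ((274.6486511230469, 208.3918914794922), (53.59407043457031, 3.1235809326171875), 80.53767395019531)
tea_light 0.69 [293.1, 138.2, 310.0, 155.3] ((300.5000305175781, 144.00001525878906), (16.26345443725586, 17.6776695
[... 864 characters left out ...]
02.9, 228.9, 322.5, 244.4] ((312.0, 237.0), (12.0, 14.0), 90.0)
tea_light 0.23 [192.2, 170.2, 307.4, 274.4] ((246.03274536132812, 219.14309692382812), (134.59088134765625, 71.81703186035156), 40.23636245727539)
{'clock': 0.7, 'joint_pos': array([1.127 , 0.2406, 0.005 , 1.3352, 0.    , 1.5708]), 'joint_vel': array([ 0.0015, -0.0001,  0.0012, -0.001 ,  0.0002,  0.0003]), 'tau': array([  0.0011, -37.2077,  25.2641,   0.0009,  -0.0001,  -0.    ]), 'eef_pos': array([0.2147, 0.4516, 0.2313]), 'tool_rot': array([ 0.2201,  0.9755,  0.    , -0.    ]), 'ft_force': array([ 0.1202,  0.0106, -1.325 ]), 'ft_torque': array([-0.0047,  0.0038,  0.0267]), 'grasp_force': 0.0, 'grip_width': 0.08534880096652916}
```

View pics/top0.png

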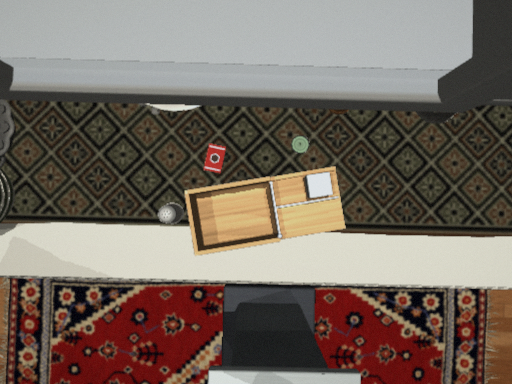

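View pics/side0.png

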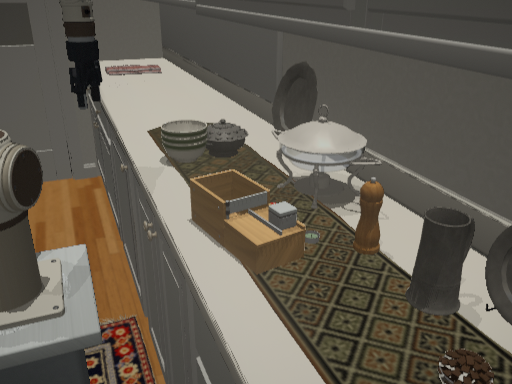

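The top view shows the caddy with its inward direction pointing image-left (world +y) and yawed slightly. The tin is at about (318,185) and the shut flap at about x=275, and the side view agrees with this. Next I fit the caddy and tin poses.

```bash
cat > fit.py <<'E'
from h import *
from scipy.optimize import minimize
def box(x0,x1,y0,y1,z0,z1): return np.array([[x,y,z] for x in(x0,x1) for y in(y0,y1) for z in(z0,z1)],float)
def W(pose,P):
    x,y,a=pose;c,s=np.cos(a),np.sin(a);return np.c_[x+c*P[:,0]-s*P[:,1],y+s*P[:,0]+c*P[:,1],P[:,2]]
def mask(p,boxes,S=4):
    m=np.zeros((384*S,512*S),np.uint8)
    for B in boxes:
        uv=np.array([proj(p,X) for X in B]);cv2.fillConvexPoly(m,cv2.convexHull(np.round(((uv+.5)*S-.5)*16).astype(np.int32)),1,shift=4)
    return cv2.resize(m.astype(np.float32),(512,384),interpolation=cv2.INTER_AREA)
CB=[box(-.13,.003,-.054,.069,0,.07),box(-.13,.003,-.054,-.046,.07,.078),box(.003,.162,-.054,.069,0,.11)]
TB=[box(-.022,.022,-.022,.022,.07,.112)]
def fit(x0,boxes,views,extra=None):
    def f(q):
        pose=np.array([q[0],q[1],q[2]*5]);e=0
        for p,r in views:
            bs=[W(pose,B) for B in boxes]+(extra or [])
            e+=np.abs(mask(p,bs)-r).sum()
        return e
    x0=np.array([x0[0],x0[1],x0[2]/5])
    s=np.array([x0]+[x0+d for d in np.eye(3)*[.012,.012,.02]])
    r=minimize(f,x0,method="Nelder-Mead",options=dict(initial_simplex=s,xatol=1e-4,fatol=.2));return np.r_[r.x[:2],r.x[2]*5],r.fun
E
python3 - <<'E'
from fit import *
np.set_printoptions(precision=4,suppress=True)
P={n:camera(n) for n in("top","side")}
R={(n,q):silhouettes(q,P[n])[0]["region"] for n in P for q in("caddy","flap","tin")}
t0=atz(P["top"],(318.4,185.3),.112)
a0=np.deg2rad(99.5)
def best(ns):
    T,eT=fit([t0[0],t0[1],a0],TB,[(P[n],R[n,"tin"].astype(float)) for n in ns])
    V=[(P[n],(R[n,"caddy"]|R[n,"flap"]|R[n,"tin"]).astype(float)) for n in ns]
    th=atz(P["top"],(275.3,209.4),.1)
    C,eC=fit([th[0],th[1],a0],CB,V,[W(T,TB[0])]);return T,eT,C,eC
for ns in(["top"],["side"],["top","side"]):
    T,eT,C,eC=best(ns);c,s=np.cos(C[2]),np.sin(C[2]);d=T[:2]-C[:2]
    print(ns,"T",T,eT,"C",C,np.rad2deg(C[2]),eC,"tin in caddy",c*d[0]+s*d[1],-s*d[0]+c*d[1])
im=P["top"]["image"].copy()
big=cv2.resize(im[120:280,140:380],None,fx=3.3,fy=3.3,interpolation=cv2.INTER_CUBIC)
def ln(X,col):
    uv=np.array([proj(P["top"],x) for x in W(C,np.array(X))]);uv=((uv-[140,120]+.5)*3.3-.5).astype(int);cv2.polylines(big,[uv],False,col,1)
ln([[-.13,-.054,.07],[-.13,.069,.07],[.003,.069,.07]],(0,255,0))
ln([[.003,.069,.11],[.162,.069,.11],[.162,-.054,.11],[.003,-.054,.11]],(0,255,0))
ln([[.154,.061,.11],[.154,-.046,.11]],(0,0,255))
ln([[-.13,.006,.08],[0,.006,.08]],(255,0,255)); ln([[0,.0585,.11],[0,-.0445,.11]],(0,0,255))
cv2.imwrite("pics/fit.png",cv2.cvtColor(big,cv2.COLOR_RGB2BGR))
E
```

```text
['top'] T [ 0.5343 -0.0494  1.7319] 64.25 C [0.4958 0.0343 1.7618] 100.9443038085454 156.625 tin in caddy -0.08947479885624698 -0.021929739875192696
['side'] T [ 0.5376 -0.0483  1.7709] 95.6875 C [0.4978 0.0353 1.7546] 100.53041244722048 229.1875 tin in caddy -0.08940760828025059 -0.023861806292750684
['top', 'side'] T [ 0.5348 -0.0499  1.706 ] 162.625 C [0.4959 0.0343 1.7617] 100.94050784052597 419.8125 tin in caddy -0.09007396412434321 -0.022193464043855037
```

View pics/fit.png

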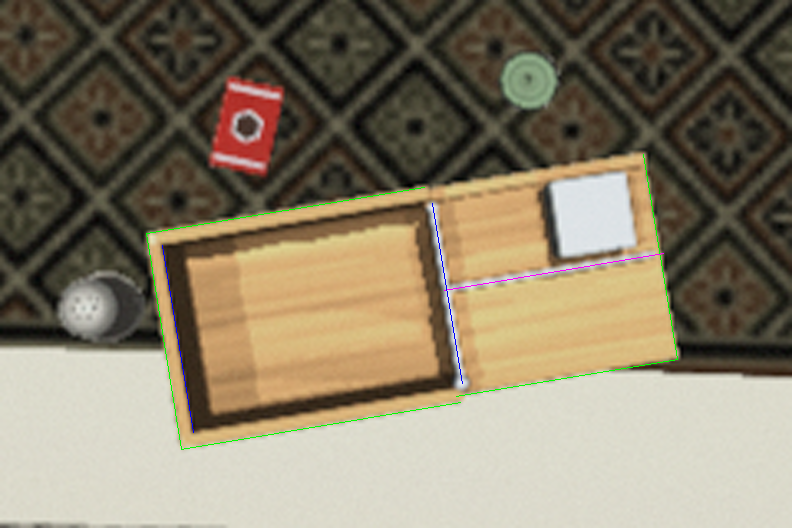

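The overlay matches the caddy edges, guide rail and flap. The caddy origin is at about (0.496, 0.0345) with yaw of about 100.8°, and the tin is at caddy (-90, -22). I'll turn the hand so one finger leads in the free lane and the other sits behind the tin. First I travel there while high.

drive_tool(increments=[[[12,-21,0],[0,0,-4.8],1],[[12,-21,0],[0,0,-4.8],1],[[12,-21,0],[0,0,-4.8],1],[[12,-21,0],[0,0,-4.8],1],[[12,-21,0],[0,0,-4.8],1],[[12,-21,0],[0,0,-4.8],1],[[12,-21,0],[0,0,-4.8],1],[[12,-21,0],[0,0,-4.8],1]])

```text
clock: 1.77
eef_pos: [0.3111, 0.2825, 0.2314]
tool_rot: [0.53, 0.848, 0.0, 0.0]
ft_force: [0.0, -0.4, -1.0]
grip_width: 0.0854
grasp_force: 0.0
```

drive_tool(increments=[[[12,-21,0],[0,0,-4.8],1],[[12,-21,0],[0,0,-4.8],1],[[12,-21,0],[0,0,-4.8],1],[[12,-21,0],[0,0,-4.8],1],[[12,-21,0],[0,0,-4.8],1],[[12,-21,0],[0,0,-4.8],1],[[12,-21,0],[0,0,-4.8],1],[[12,-21,0],[0,0,-4.8],1]])

```text
clock: 2.43
eef_pos: [0.4072, 0.1145, 0.2315]
tool_rot: [0.78, 0.626, 0.0, 0.0]
ft_force: [0.3, 0.3, 0.4]
grip_width: 0.0854
grasp_force: 0.0
```

drive_tool(increments=[[[12,-21,0],[0,0,-4.8],1],[[12,-21,0],[0,0,-4.8],1],[[12,-21,0],[0,0,-4.8],1],[[12,-21,0],[0,0,-4.8],1],[[12,-21,0],[0,0,-4.8],1],[[12,-21,0],[0,0,-4.8],1],[[12,-21,0],[0,0,-4.8],1],[[12,-21,0],[0,0,-4.8],1]])

```text
clock: 3.1
eef_pos: [0.5032, -0.0536, 0.2313]
tool_rot: [0.942, 0.335, 0.0, 0.0]
ft_force: [0.7, 0.4, 0.1]
grip_width: 0.0854
grasp_force: 0.0
```

drive_tool(increments=[[[0,0,-15],[0,0,0],1],[[0,0,-15],[0,0,0],1],[[0,0,-15],[0,0,0],1],[[0,0,-10],[0,0,0],1],[[0,0,0],[0,0,0],1]])

```text
clock: 3.52
eef_pos: [0.501, -0.0523, 0.174]
tool_rot: [0.942, 0.337, -0.002, -0.001]
ft_force: [-0.5, 0.6, -0.2]
grip_width: 0.0853
grasp_force: 0.0
```

Run:
```python
from h import *
np.set_printoptions(precision=4,suppress=True)
o=get_obs();print(o["clock"],o["eef_pos"],o["tool_rot"],o["joint_pos"],o["ft_force"])
a,b=camera("top")["image"],None
s=camera("side");save(s,"s1")
im=np.hstack([cv2.resize(a[130:270,150:350],(400,280)),cv2.resize(s["image"][110:290,170:340],(340,280))if 0 else cv2.resize(s["image"][120:288,170:374],(340,280))])
cv2.imwrite("pics/c1.png",im[:,:,::-1])
```

```text
3.5167 [ 0.501  -0.0523  0.174 ] [ 0.9416  0.3368 -0.0021 -0.001 ] [-0.104   0.2842 -0.0892  1.202   0.      2.3505] [-0.5104  0.5507 -0.2279]
```

View pics/c1.png

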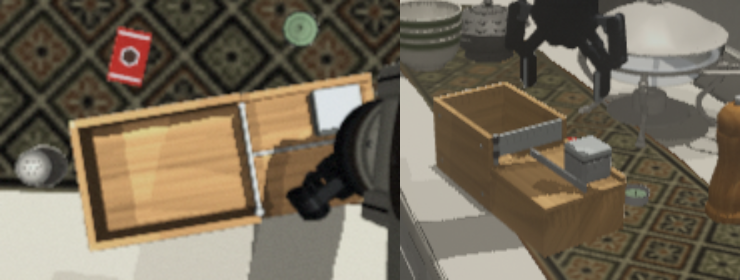

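The hand is over the landing with one finger in the free lane and the other behind the tin, and everything is undisturbed. Lowering now, with slightly more room behind the tin.

drive_tool(increments=[[[5,-7,-10],[0,0,0],1],[[0,0,-15],[0,0,0],1],[[0,0,-15],[0,0,0],1],[[0,0,-15],[0,0,0],1],[[0,0,-15],[0,0,0],1],[[0,0,-10],[0,0,0],1],[[0,0,0],[0,0,0],1],[[0,0,0],[0,0,0],1]])

```text
clock: 4.28
eef_pos: [0.5078, -0.0596, 0.0962]
tool_rot: [0.942, 0.337, -0.0, -0.0]
ft_force: [-1.1, -0.1, 0.6]
grip_width: 0.0854
grasp_force: 0.0
```

Run:
```python
from h import *
np.set_printoptions(precision=4,suppress=True)
o=get_obs();print(o["clock"],o["eef_pos"],o["tool_rot"],o["ft_force"])
s=camera("side");a=camera("top")["image"]
C=np.array([.496,.0345]);ps=np.deg2rad(100.8);d=o["eef_pos"][:2]-C;print("caddy",np.cos(ps)*d[0]+np.sin(ps)*d[1],-np.sin(ps)*d[0]+np.cos(ps)*d[1])
from scipy.spatial.transform import Rotation as R
r=R.from_quat(o["tool_rot"]).as_matrix()
im=s["image"].copy()
crop=cv2.resize(im[130:288,180:340],(480,474))
for sg in(1,-1):
  for k in(1,-1):
    X=o["eef_pos"]+sg*r[:,1]*.05+k*r[:,0]*.011-r[:,2]*.013
    u=((proj(s,X)-[180,130])*3).astype(int);cv2.circle(crop,tuple(int(i) for i in u),3,(255,0,0),-1)
im=np.hstack([crop,cv2.resize(a[150:250,250:350],(300,474))])
cv2.imwrite("pics/c2.png",im[:,:,::-1])
```

```text
4.2833 [ 0.5078 -0.0596  0.0962] [ 0.9416  0.3368 -0.0002 -0.0001] [-1.1036 -0.1221  0.5768]
caddy -0.09465644598029911 0.006034805302494964
```

View pics/c2.png

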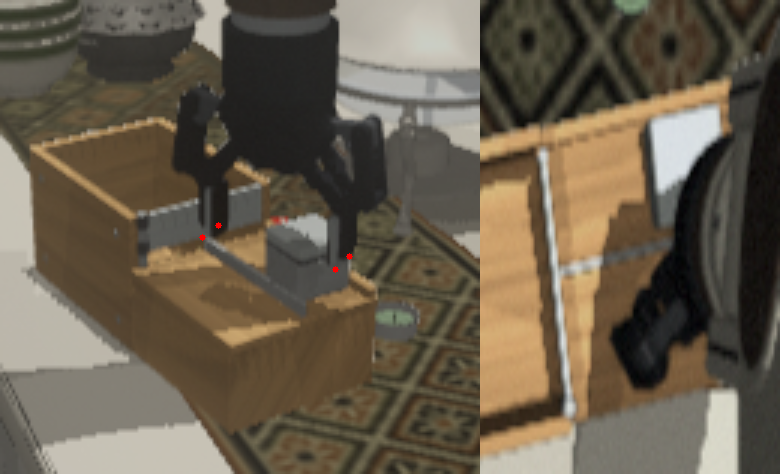

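The tip model (red dots) matches the visible fingertips, now at z of about 109 mm. One finger is in the free lane and the other is just behind the tin. I'll lower 20 mm, then push inward in stages.

drive_tool(increments=[[[-2,0,-10],[0,0,0],1],[[0,0,-10],[0,0,0],1],[[0,0,0],[0,0,0],1],[[-1.9,9.8,0],[0,0,0],1],[[-1.9,9.8,0],[0,0,0],1],[[-1.9,9.8,0],[0,0,0],1],[[0,0,0],[0,0,0],1]])

```text
clock: 4.97
eef_pos: [0.4997, -0.0279, 0.0767]
tool_rot: [0.941, 0.338, 0.0, -0.0]
ft_force: [-0.1, -0.4, 0.1]
grip_width: 0.0852
grasp_force: 0.0
```

drive_tool(increments=[[[-1.9,9.8,0],[0,0,0],1],[[-1.9,9.8,0],[0,0,0],1],[[-1.9,9.8,0],[0,0,0],1],[[0,0,0],[0,0,0],1]])

```text
clock: 5.3
eef_pos: [0.4949, -0.0013, 0.0767]
tool_rot: [0.941, 0.337, 0.0, 0.003]
ft_force: [3.4, -7.7, -1.4]
grip_width: 0.0852
grasp_force: 3.1
```

Run:
```python
from h import *
np.set_printoptions(precision=4,suppress=True)
o=get_obs();print(o["clock"],o["eef_pos"],o["ft_force"])
s=camera("side");a=camera("top")["image"]
C=np.array([.496,.0345]);ps=np.deg2rad(100.8);d=o["eef_pos"][:2]-C;print("caddy",np.cos(ps)*d[0]+np.sin(ps)*d[1],-np.sin(ps)*d[0]+np.cos(ps)*d[1])
im=np.hstack([cv2.resize(s["image"][130:288,180:340],(480,474)),cv2.resize(a[150:250,250:350],(300,474))])
cv2.imwrite("pics/c3.png",im[:,:,::-1])
```

```text
5.3 [ 0.4949 -0.0013  0.0767] [ 3.4343 -7.6786 -1.3524]
caddy -0.03494359824343707 0.0078055728483065415
```

View pics/c3.png

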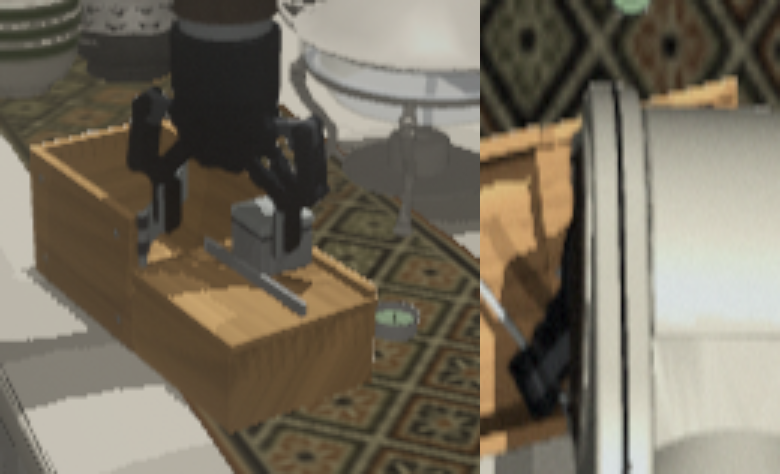

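The leading finger is holding the flap part open at (170,210), and the tin is sliding in its lane at (270,230), still well short of the flap. Continuing.

drive_tool(increments=[[[-1.9,9.8,0],[0,0,0],1],[[-1.9,9.8,0],[0,0,0],1],[[-1.9,9.8,0],[0,0,0],1],[[-1.9,9.8,0],[0,0,0],1],[[-1.5,7.9,0],[0,0,0],1],[[-1.1,5.9,0],[0,0,0],1],[[-0.8,4,0],[0,0,0],1],[[0,0,0],[0,0,0],1]])

```text
clock: 6.07
eef_pos: [0.4834, 0.0576, 0.0765]
tool_rot: [0.941, 0.337, 0.0, -0.0]
ft_force: [2.3, 1.1, -0.0]
grip_width: 0.0851
grasp_force: 1.4
```

Run:
```python
from h import *
np.set_printoptions(precision=4,suppress=True)
o=get_obs();print(o["clock"],o["eef_pos"],o["ft_force"])
s=camera("side");a=camera("top")["image"]
C=np.array([.496,.0345]);ps=np.deg2rad(100.8);d=o["eef_pos"][:2]-C;print("caddy",np.cos(ps)*d[0]+np.sin(ps)*d[1],-np.sin(ps)*d[0]+np.cos(ps)*d[1])
im=np.hstack([cv2.resize(s["image"][130:288,180:340],(480,474)),cv2.resize(a[150:250,180:280],(300,474))])
cv2.imwrite("pics/c4.png",im[:,:,::-1])
```

```text
6.0667 [0.4834 0.0576 0.0765] [ 2.251   1.101  -0.0434]
caddy 0.025047765872310456 0.0080276367859432
```

View pics/c4.png

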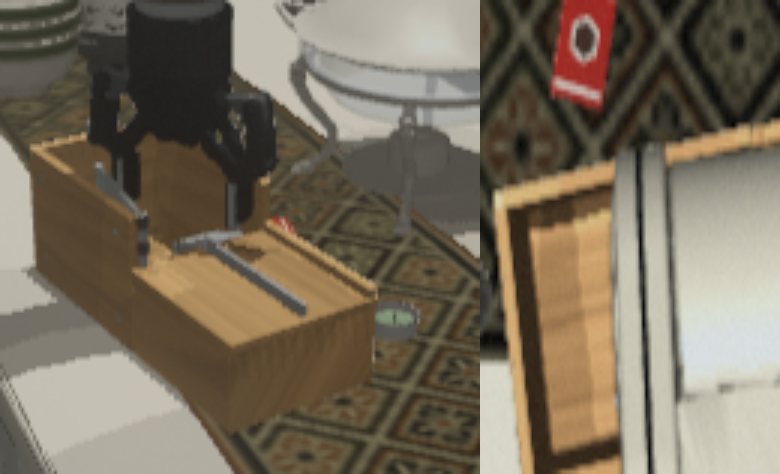

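The flap is fully open against the finger and the tin is going over the edge: a bit of it shows at (210,240). I'll wait a moment and look again.

drive_tool(increments=[[[0,0,0],[0,0,0],1],[[0,0,0],[0,0,0],1],[[0,0,0],[0,0,0],1]])

```text
clock: 6.42
eef_pos: [0.4835, 0.0566, 0.0764]
tool_rot: [0.942, 0.337, 0.0, -0.0]
ft_force: [3.5, 2.9, 1.3]
grip_width: 0.0853
grasp_force: 1.5
```

Run:
```python
from h import *
s=camera("side");print([(q["conf"],q["bbox"]) for q in silhouettes("tin",s)[:2]],get_obs()["ft_force"])
cv2.imwrite("pics/c5.png",cv2.resize(s["image"][160:250,200:310],(770,590),interpolation=cv2.INTER_CUBIC)[:,:,::-1])
```

```text
[] [3.54183853 2.39541294 0.95916195]
```

View pics/c5.png

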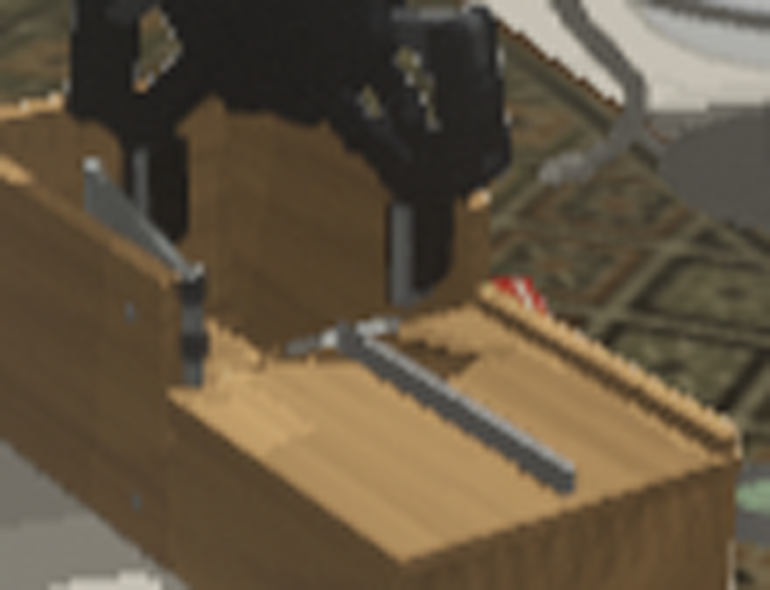

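The tin is off the landing and down in the bay, with only a sliver of its lid showing over the edge. Backing straight out so the finger lets the flap shut.

drive_tool(increments=[[[2.3,-11.8,0],[0,0,0],1],[[2.3,-11.8,0],[0,0,0],1],[[2.3,-11.8,0],[0,0,0],1],[[2.3,-11.8,0],[0,0,0],1],[[2.3,-11.8,0],[0,0,0],1],[[2.3,-11.8,0],[0,0,0],1],[[2.3,-11.8,0],[0,0,0],1],[[2.3,-11.8,0],[0,0,0],1]])

```text
clock: 7.18
eef_pos: [0.5002, -0.0396, 0.0756]
tool_rot: [0.942, 0.337, -0.002, -0.0]
ft_force: [-0.6, 0.4, -0.3]
grip_width: 0.0853
grasp_force: 0.0
```

drive_tool(increments=[[[2.3,-11.8,0],[0,0,0],1],[[0,0,15],[0,0,0],1],[[0,0,20],[0,0,0],1],[[0,0,25],[0,0,0],1],[[0,0,25],[0,0,0],1],[[0,-20,25],[0,0,0],1],[[0,-30,25],[0,0,0],1],[[0,-35,0],[0,0,0],1]])

```text
clock: 7.85
eef_pos: [0.5064, -0.1359, 0.2168]
tool_rot: [0.941, 0.338, 0.004, 0.002]
ft_force: [1.4, -0.4, 0.4]
grip_width: 0.0855
grasp_force: 0.0
```

drive_tool(increments=[[[0,-35,0],[0,0,0],1],[[0,-30,0],[0,0,0],1],[[0,-10,0],[0,0,0],1],[[0,0,0],[0,0,0],1],[[0,0,0],[0,0,0],1]])

```text
clock: 8.27
eef_pos: [0.5033, -0.21, 0.2107]
tool_rot: [0.942, 0.336, -0.0, -0.001]
ft_force: [0.5, 0.4, 0.1]
grip_width: 0.0856
grasp_force: 0.0
```

Run:
```python
from h import *
t=camera("top");s=camera("side")
for n,p in(("top",t),("side",s)):
    for q in("tin","flap","salt_shaker","matchbox","tea_light"): print(n,q,[(round(r["conf"],2),r["bbox"]) for r in silhouettes(q,p)[:1]])
im=np.hstack([cv2.resize(t["image"][130:270,150:350],(400,280)),cv2.resize(s["image"][120:288,170:374],(340,280))])
cv2.imwrite("pics/c6.png",im[:,:,::-1]);print(get_obs()["ft_force"],get_obs()["clock"])
```

```text
top tin [(0.64, [247.5, 183.6, 271.8, 207.0])]
top flap [(0.48, [270.4, 180.5, 278.1, 224.7])]
top salt_shaker [(0.77, [156.3, 202.3, 184.7, 225.2])]
top matchbox [(0.9, [199.2, 142.0, 225.6, 172.0])]
top tea_light []
side tin []
side flap [(0.7, [226.4, 192.8, 269.9, 216.3])]
side salt_shaker []
side matchbox []
side tea_light [(0.65, [303.0, 229.7, 321.7, 243.7])]
[ 0.79247423 -0.00860631 -0.79706695] 8.8667
```

View pics/c6.png

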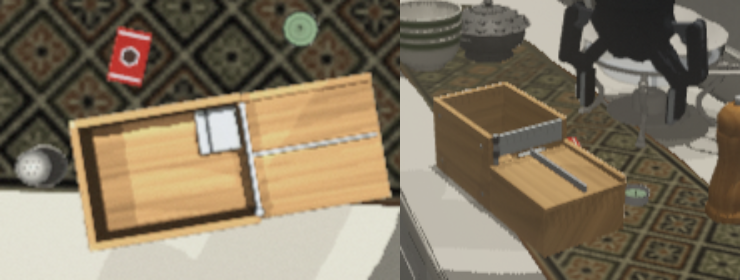

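The tin lies in the bay at (218,132), the flap is fully shut, and the bystanders haven't moved. The hand is clear.

```bash
python3 -c "
from workcell import job_done
print(job_done())"
```

```text
the job is handed in; nothing more can be done
None
```

The tin was pushed along the landing and dropped into the bay while the leading finger held the flap open. The flap is shut again, the salt shaker, matchbox and tea light look unmoved, and the job is handed in. One caveat: with the tin about 90 mm out, both fingers couldn't reach at once, so the tin slid roughly 20 mm along the landing before the finger met the flap.

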